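# Pull-test the new hook on the spice rack

## Task

The steel hook on the front of the spice rack has just been screwed in and must be proved before anything is hung on it: take the pull gauge by its grey ribbed handle, lower its eye over the hook's upright prong with the gauge pointing straight at the rack, then draw it level and straight out from the rack until the wide band on its rod stands at the mouth of the sleeve, never going past the thin band that follows it. Keep it at that pull for three seconds, and finish like that, still gripping the gauge and pulling with the wide band at the mouth. Leave the mug, the salt shaker and the screwdriver where they are.

Things in the scene. Friction and masses are not known exactly. Their poses are not given: they have to be found in the camera images.
- gauge: pull gauge (spring balance), lying flat, 0.19 kg. Origin: underside, below the middle of the grey ribbed handle; x runs from handle to eye, z up. Handle waist x -22 to +22 mm, 24 wide, 24 high, mid-height z 13; bounded by a grey end block (x -42 to -22) and an aluminium sleeve (x +22 to +54), both 30 wide, 26 high. The metal rod leaves the sleeve's mouth at x +56 and ends in a flat round eye
- gauge_rod (a joint): how far the rod is drawn out of the sleeve, 0 (home) to 0.050 m (stop). A spring pulls it home: 333 N/m, no preload (10 N at the wide band). Black bands on the 12 mm thick rod reach the sleeve's mouth in turn: thin at 0.010, thin at 0.020, wide (4 mm) at 0.030, thin at 0.040; all are hidden inside at 0
- eye (a point): centre of the eye on the rod's end: ring of 5 mm wire, hole 26 mm across, 36 mm over all, lying flat (hole along the gauge's z). With the rod home it is at x 83.5, y 0, z 13 mm in the gauge's frame; it moves along x with the rod
- hook: square screw hook of 7 mm round steel, fixed in the front board of the rack; origin where the shank leaves the board; its x points into the board, z up. The shank runs 42 mm out from the board (along -x), then a straight prong turns up; the prong's top is 33.5 mm above the shank's axis
- prong_tip (a point): top of the hook's upright prong, 42 mm out from the board and 33.5 mm above the shank's axis
- rack: oak spice rack with jars, fixed to the worktop, 280 mm wide, 76 mm deep, 205 mm high (jars to 270 mm). Origin: centre of its underside; x points away from the robot side (its front board faces -x), z up. The front of the board is 36 mm in front of the origin, 104 to 150 mm above the worktop
- mug: bystander: two-tone mug, 78 mm across, 92 mm high, handle to its own -y, origin under it, loose
- salt_shaker: bystander: small glass salt shaker with a domed metal top, 44 mm across, 90 mm high, origin under its middle, loose
- screwdriver: bystander: screwdriver with a wooden handle lying on the worktop, along its x, loose
Not all that is in view belongs to the job. What is shaped like the gauge but pink is not meant.

How it is judged:
By the outcome, as a careful person would: the job done as asked, in the order asked, and still so for the second after the job is handed in, while the arm keeps its last pose, push and grip.
It also fails if it takes over 50 s, if anything falls off the work surface, if the arm or the gripper's body presses on something with over 40 N, if the wrist force passes 120 N, or if a joint passes its speed limit or range.

## Robot

A 6-joint arm with a two-finger parallel gripper is mounted at the origin on a cart in front of the work surface, level with it; the furniture and walls round the work are solid. World frame = base frame: x ahead of the robot, y to its left, z up, the work surface at z = 0. Lengths are in m, angles in degrees, forces in N, time in s.
With the tool pointing down it reaches from about 0.4 to 0.825 m from the base axis. Payload 7 kg.
Tool frame: the origin (TCP) lies at the very end of the fingers, on their centre line; the grasp point (between the pads) lies 19 mm behind it; z points along the fingers, y is the line along which they close (so a half turn about z gives the same grasp; the last joint's range is limited). The gripper opens to 88 mm and grips with 3 to 60 N. Pads are 19 mm wide; open, the fingers measure 130 mm over their backs; the gripper's body (78 mm by 193 mm) begins 47 mm behind the grasp point.
Start: joints at [91.278, 20.546, 0.682, 0, -70.136, -16.507], TCP at [0.177, 0.651, 0.203] pointing down, gripper open.
Joint ranges: [-176.03, 176.03], [-82.01, 121.73], [-58.28, 71.71], [-173.87, 95.51], [-174.79, -0.11], [-173.66, 173.66]. Speed limits (degrees/s): [136.94, 136.94, 172.46, 180, 180, 180].

## Interface

Orientations are given as [roll, pitch, yaw] about the fixed x, y, z axes, in that order (R = Rz(yaw) Ry(pitch) Rx(roll)).
In Python, from plant import get_state, imaging, r, finder gives the robot as it stands.
- The arm moves only by the shell command python3 -m handwheel 'ROWS' [FORCE]. ROWS is JSON, a list of rows, each a list of 5 numbers: the closure, from 0 (fully open) to 1 (shut), then the shift along the world's x, y, z in cm, then the turn about the world's z in degrees. A call has 1 to 8 rows; each row is the pose to reach, as a shift and turn from the pose commanded when the call began; what a row does not reach only later rows make up. A row lasts 1/8 s, in which the tool goes at most 62.5 mm and 10.7 degrees, less where a joint would pass 70% of its speed; a pose out of reach is approached as far as the arm can. A call with a gripper value outside its range is refused whole. The fingers move at their own pace and stop on an object; FORCE is the grip in N (left out, the last holds). Time passes only in rows, so rows that repeat a pose let the fingers close. It gives the time, the measured TCP pose, the force, the opening and the grip force at its end, in the units of the state.
- get_state(): the state, without advancing time (a new reading comes with each control period).
- imaging.capture(name): name is "side" or "top" or "wrist"; returns (picture, depth): 400x640x3 uint8, red, green, blue; 400x640 float32, m along the optical axis (not along the pixel's ray), 0 where there is no reading.
- imaging.get_calibration(name): a dict with "fx", "fy", "cx", "cy" (pixels), "rvec" (rotation vector, rad) and "tvec" (3), from world to camera coordinates, as OpenCV has them; the wrist camera has in their place "hand_eye" (4x4, takes a point from camera to tool coordinates, whose origin is the TCP and whose axes are the flange's). Camera axes: x right, y down, z forward; pixel columns grow to the right and rows downward; lengths in m; the calibration is good to about 2 mm. A picture is of the moment at which its call begins: read the wrist's pose just before it. get_calibration takes no time and is no camera call.
- r.close_job(): hands the job in; it is judged then, once.
Trained networks look in the newest picture that a camera, given by its name, has taken for a name from the list of things; names that differ only in an ending like _2 or _b are one class to them, and where a whole thing is asked for, a point or a joint stands for the part that bears it (a point fixed in the world has none). Each returns a list of dicts, best first, with "p" (0 to 1); they miss things now and then, are a little off and sometimes report something else, mostly with a low value. They report only what shows in the picture. A call takes as long as a camera call. They do not tell look-alikes from the thing itself.
- finder.cut_out(camera, query): "region" (400x640 bool, what is visible of it) and "pixel" ([column, row] in pixels, amid what is visible of it).
The state is a dict: "time_s": time; "joints": joint angles; "qd": joint speeds; "joint_torque": joint torques, N m; "tcp_pos": TCP position; "eef_rot": TCP orientation; "contact_force": force on the tool from outside, world axes, zero at the start; "moment": the same for the moment, N m; "gripper_width": finger opening in m; "gripper_force": force on a finger pad.
Only numpy, scipy, OpenCV 4.12 (cv2) and the standard library are available. Lean on these libraries where they do the work, as an engineer would, in place of code of your own. Each camera call takes 0.05 s, during which the arm holds its last target. There are 200 camera calls.

## Working session

There is one attempt and no reset: what is moved stays moved. The work goes in short steps, Python scripts to look and compute and a shell command to move; the robot and the scene stay as the last step left them, time stands still between calls to the robot, and variables do not carry over. Pictures are saved under pics/ and viewed, at most 10 in all, crops included, and the job is handed in when it is done.

```bash
mkdir -p pics; ls; cat > h.py <<'E'
import numpy as np, cv2
from scipy.spatial.transform import Rotation as R
from plant import get_state, imaging, r, finder
def cap(n):
    s=get_state(); im,d=imaging.capture(n); c=imaging.get_calibration(n)
    if "hand_eye" in c:
        T=np.eye(4); T[:3,:3]=R.from_euler('xyz',s["eef_rot"],degrees=True).as_matrix(); T[:3,3]=s["tcp_pos"]; T=T@np.array(c["hand_eye"])
    else:
        M=np.eye(4); M[:3,:3]=cv2.Rodrigues(np.array(c["rvec"],float))[0]; M[:3,3]=np.ravel(c["tvec"]); T=np.linalg.inv(M)
    return im,d,c,T
def pts(d,c,T,mask):
    v,u=np.nonzero(mask&(d>0)); z=d[v,u]
    P=np.c_[(u-c["cx"])/c["fx"]*z,(v-c["cy"])/c["fy"]*z,z]
    return P@T[:3,:3].T+T[:3,3],u,v
def save(n,im): cv2.imwrite("pics/%s.png"%n,im[:,:,::-1])
E
python3 - <<'E'
from h import *
print(get_state())
for n in("side","top"):
    im,d,c,T=cap(n); save(n,im); print(n,T.round(3).tolist(),c["fx"])
    for q in("gauge","hook","eye","rack","mug","salt_shaker","screwdriver"):
        for o in finder.cut_out(n,q)[:3]:
            P,_,_=pts(d,c,T,o["region"])
            print(q,round(o["p"],2),np.round(o["pixel"]),len(P), np.median(P,0).round(3) if len(P) else'',np.percentile(P,2,axis=0).round(3) if len(P) else'',np.percentile(P,98,axis=0).round(3)if len(P) else'')
E
```

```text
pics
{'time_s': 0.0, 'joints': array([ 9.12776790e+01,  2.05921680e+01,  6.32877009e-01, -2.02265668e-02,
       -7.01354637e+01, -1.65085219e+01]), 'qd': array([-0.05596541, -0.01214726, -0.07432479, -0.02869011, -0.03628048,
       -0.05055858]), 'joint_torque': array([-2.20297239e-03, -5.82724464e+01,  2.93053633e+01,  6.99750736e+00,
        6.80579193e-03, -1.65612096e-04]), 'tcp_pos': array([0.17719984, 0.65077032, 0.2018073 ]), 'eef_rot': array([ 1.79903748e+02, -8.69766359e-03, -1.52377243e+01]), 'contact_force': array([-0.0716506 , -0.1996201 ,  0.45694379]), 'moment': array([ 0.01494812, -0.01236959, -0.0137801 ]), 'gripper_force': 0.0, 'gripper_width': 0.08789534497493907}
side [[-0.979, -0.144, 0.145, 0.347], [-0.203, 0.607, -0.768, 0.956], [0.022, -0.782, -0.623, 0.872], [0.0, 0.0, 0.0, 1.0]] 495.96399930386417
gauge 0.87 [340. 199.] 430 [ 0.492 -0.119  0.02 ] [ 0.441 -0.141  0.004] [ 0.572 -0.103  0.028]
gauge 0.78 [338. 233.] 445 [0.479 0.031 0.022] [ 0.441 -0.033 -0.   ] [0.516 0.089 0.028]
hook 0.66 [337. 200.] 509 [ 0.5   -0.119  0.018] [ 0.441 -0.151 -0.002] [ 0.57
[... 925 characters left out ...]
.485 0.012 0.024] [ 0.44  -0.039 -0.002] [0.513 0.078 0.031]
hook 0.59 [348. 166.] 44 [ 0.646 -0.099  0.136] [ 0.616 -0.108  0.094] [ 0.66  -0.093  0.163]
eye 0.5 [289. 233.] 9 [0.443 0.075 0.017] [0.44  0.054 0.012] [0.463 0.084 0.026]
eye 0.48 [347. 205.] 17 [ 0.545 -0.113  0.015] [ 0.536 -0.116 -0.004] [ 0.549 -0.104  0.021]
rack 0.8 [333. 147.] 3503 [ 0.682 -0.051  0.176] [ 0.659 -0.188  0.022] [0.731 0.08  0.271]
mug 0.9 [216. 189.] 743 [0.569 0.309 0.028] [0.513 0.26  0.   ] [0.606 0.335 0.094]
salt_shaker 0.43 [417. 195.] 158 [ 0.576 -0.317  0.075] [ 0.561 -0.337  0.026] [ 0.595 -0.305  0.092]
screwdriver 0.61 [255. 276.] 235 [0.304 0.191 0.023] [0.263 0.171 0.008] [0.434 0.238 0.032]
```

```bash
python3 - <<'E'
import cv2,numpy as np
a=cv2.imread("pics/side.png")[100:330,200:460]; b=cv2.imread("pics/top.png")[100:330,200:460]
cv2.imwrite("pics/ab.png",cv2.resize(np.vstack([a,b])[:,:],None,fx=1,fy=1) if 0 else cv2.resize(np.hstack([a,b]),(800,354),interpolation=cv2.INTER_CUBIC))
E
```

```text
(no output)
```

View pics/ab.png

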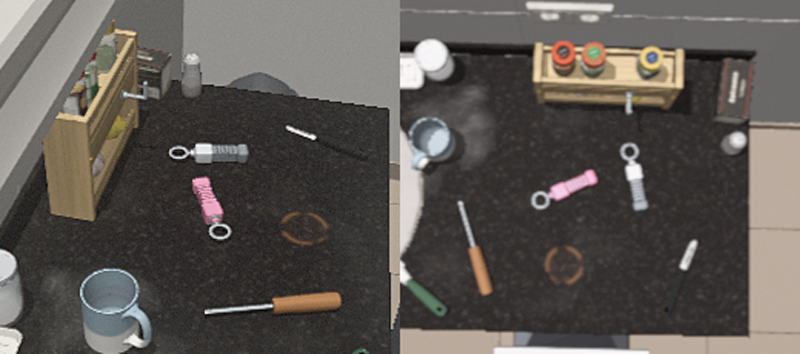

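The grey gauge lies at about (615–640,150–205) in the right half of the picture with its eye towards the rack. The pink look-alike is at (565,190), and the hook is at (628,100). Next I work out the axes.

```bash
python3 - <<'E'
from h import *
for n in("side","top"):
    im,d,c,T=cap(n)
    o=[o for o in finder.cut_out(n,"gauge") if (pts(d,c,T,o["region"])[0][:,1].mean()<-.08)][0]
    P,_,_=pts(d,c,T,o["region"]); P=P[P[:,2]>.009]
    m=P[:,:2].mean(0); D=np.linalg.svd(P[:,:2]-m)[2][0]; D*=np.sign(D[0]); s=(P[:,:2]-m)@D
    e=np.percentile(s,[1,99]); print(n,"yaw",np.degrees(np.arctan2(D[1],D[0])),"ends",m+e[0]*D,m+e[1]*D,np.diff(e))
    P,_,_=pts(d,c,T,np.ones_like(d,bool))
    F=P[(abs(P[:,0]-.66)<.02)&(P[:,1]>-.18)&(P[:,1]<.08)&(P[:,2]>.11)&(P[:,2]<.145)&(abs(P[:,1]+.097)>.02)]
    if len(F)>20:
        k=np.polyfit(F[:,1],F[:,0],1); print("front: x=%.3f%+.3f y"%(k[1],k[0]),len(F))
    H=P[(P[:,0]>.6)&(P[:,0]<.65)&(abs(P[:,1]+.097)<.02)&(P[:,2]>.11)&(P[:,2]<.2)]
    t=H[H[:,2]>.145]; print("prong",np.median(t,0),t[:,2].max(),len(t)); sh=H[H[:,2]<.14]; print("shank top",np.median(sh,0),len(sh))
E
```

```text
side yaw 9.62705664972611 ends [ 0.43921976 -0.1286788 ] [ 0.57406873 -0.10580529] [0.13677515]
front: x=0.663+0.015 y 295
prong [ 0.61857397 -0.09656772  0.15606061] 0.16485883849228677 21
shank top [ 0.63008786 -0.09704872  0.13381451] 37
top yaw 11.873839086753838 ends [ 0.44235457 -0.13462303] [ 0.53914037 -0.11427321] [0.09890201]
front: x=0.663+0.017 y 179
prong [ 0.61740408 -0.09714942  0.16514543] 0.16888454614442727 7
shank top [ 0.63885647 -0.09641899  0.13470267] 19
```

```bash
python3 -m handwheel '[[0,4,-4.5,1,3],[0,8,-9,2,6],[0,12,-13.5,2,9],[0,16,-18,2,12],[0,20,-22.5,2,15],[0,23,-27.5,2,18],[0,25,-33,2,21],[0,26,-39,2,25.7]]'; python3 -m handwheel '[[0,0.7,-6,0,0],[0,1.4,-12,0,0],[0,2,-18,0,0],[0,2.5,-24,0,0],[0,3,-30,0,0],[0,3.5,-36,-2,0],[0,3.5,-38.4,-4,0],[0,3.5,-38.4,-5,0]]'
python3 - <<'E'
from h import *
im,d,c,T=cap("wrist"); save("w1",im); print(get_state()["tcp_pos"],get_state()["eef_rot"])
for o in finder.cut_out("wrist","gauge")[:2]:
    P,_,_=pts(d,c,T,o["region"]); P=P[P[:,2]>.009]; print(o["p"],o["pixel"])
    m=P[:,:2].mean(0); D=np.linalg.svd(P[:,:2]-m,full_matrices=False)[2][0]; D*=np.sign(D[0]); s=(P[:,:2]-m)@D
    e=np.percentile(s,[0.5,99.5]); print("yaw",np.degrees(np.arctan2(D[1],D[0])),"ends",m+e[0]*D,m+e[1]*D,np.diff(e),"zmax",np.percentile(P[:,2],98))
E
```

```text
time_s: 2.0
tcp_pos: [0.4381, 0.2595, 0.2227]
eef_rot: [180.0, -0.0, 10.6]
contact_force: [-0.2, -0.3, 0.3]
gripper_width: 0.088
gripper_force: 0.0
time_s: 3.0
tcp_pos: [0.4715, -0.1244, 0.1717]
eef_rot: [-180.0, 0.1, 10.3]
contact_force: [-0.3, 0.1, 0.4]
gripper_width: 0.0875
gripper_force: 0.0
[ 0.47120971 -0.12341102  0.17085969] [-1.79966902e+02  1.35339590e-01  1.03312754e+01]
0.76 [325.3, 150.3]
yaw 12.221254202845712 ends [ 0.44018147 -0.13653302] [ 0.57607049 -0.1071    ] [0.13904002] zmax 0.02603355787182374
0.76 [190.0, 145.9]
yaw -63.63103741714302 ends [0.44601729 0.08723708] [ 0.5084414  -0.03868671] [0.14054739] zmax 0.026203331280241753
```

View pics/w1.png

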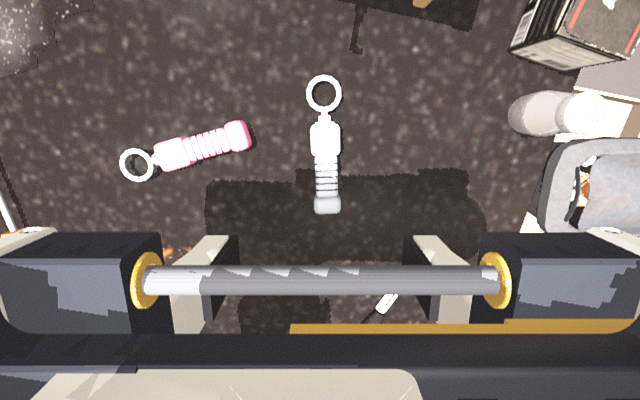

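The wrist view shows the grey gauge from its end block (327,205) up to its eye (323,93), with the pink one to the left at (190,147). I'll descend over the handle.

```bash
python3 -m handwheel '[[0.3,0.8,-0.4,-4,1.7],[0.4,0.8,-0.4,-9,1.7],[0.4,0.8,-0.4,-13,1.7],[0.4,0.8,-0.4,-15.5,1.7],[0.4,0.8,-0.4,-16.8,1.7],[0.4,0.8,-0.4,-16.8,1.7],[1,0.8,-0.4,-16.8,1.7],[1,0.8,-0.4,-16.8,1.7]]' 40;  python3 -m handwheel '[[1,0,0,0,0],[1,0,0,0,0],[1,0,0,0,0],[1,0,0,0,0]]' 40
```

```text
time_s: 4.1
tcp_pos: [0.4812, -0.1266, 0.0059]
eef_rot: [180.0, -0.1, 12.2]
contact_force: [-0.9, -0.1, 0.0]
gripper_width: 0.0377
gripper_force: 0.0
time_s: 4.6
tcp_pos: [0.4803, -0.1267, 0.0047]
eef_rot: [-180.0, 0.0, 12.2]
contact_force: [0.0, -0.2, 0.4]
gripper_width: 0.0016
gripper_force: 0.0
```

The fingers shut on nothing, so I'll look before going on.

```bash
python3 - <<'E'
from h import *
im,d,c,T=cap("side"); cv2.imwrite("pics/s2.png",cv2.resize(im[130:280,230:430,::-1],(800,600),interpolation=cv2.INTER_CUBIC)); print(get_state()["gripper_width"],get_state()["gripper_force"],get_state()["tcp_pos"])
for o in finder.cut_out("side","gauge")[:3]:
    P,_,_=pts(d,c,T,o["region"]); print(o["p"],o["pixel"],np.median(P,0))
E
```

```text
0.0006609685159772881 0.0 [ 0.48028571 -0.12674731  0.00472255]
0.6 [337.3, 199.7] [ 0.50015352 -0.11549989  0.0173131 ]
0.58 [336.2, 232.6] [0.48247474 0.02222016 0.02332586]
```

View pics/s2.png

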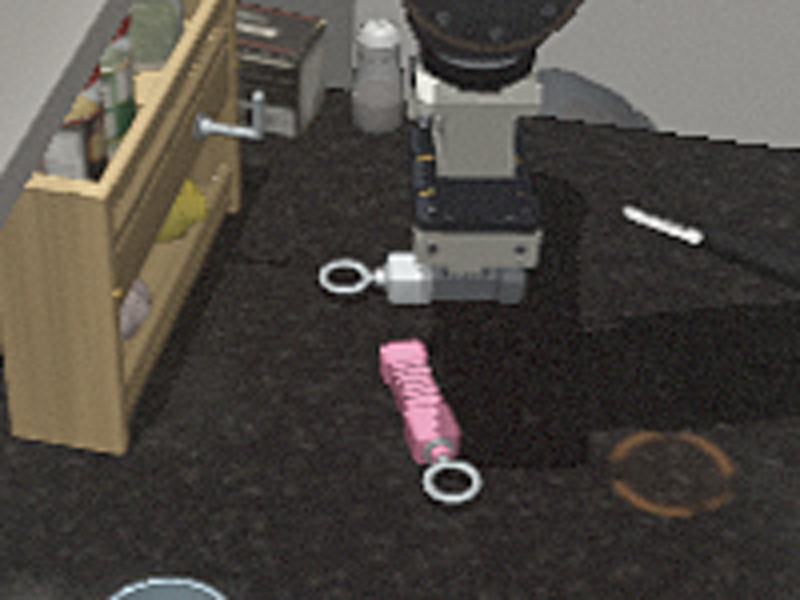

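The gauge seems still in place next to the fingers. I'll check the projections and the wrist view.

```bash
python3 - <<'E'
from h import *
im,d,c,T=cap("side"); M=np.linalg.inv(T)
for p in [(.48,-.127,.005),(.48,-.127,.024),(.48,-.03,.071),(.48,-.12,.071),(.48,-.112,.013)]:
    q=M[:3,:3]@np.array(p)+M[:3,3]; u=c["fx"]*q[0]/q[2]+c["cx"]; v=c["fy"]*q[1]/q[2]+c["cy"]; print(p,"crop px",(u-230)*4,(v-130)*4)
for n in("side",):
    for o in finder.cut_out(n,"gauge")[:1]:
        P,_,_=pts(d,c,T,o["region"])
        for a in np.arange(.43,.58,.015):
            Q=P[(P[:,0]>a)&(P[:,0]<a+.015)]
            if len(Q): print(round(a,3),len(Q),np.percentile(Q[:,1],[5,95]).round(3),np.percentile(Q[:,2],[5,95]).round(3))
P,u,v=pts(d,c,T,np.ones_like(d,bool)); m=(abs(P[:,0]-.48)<.012)&(abs(P[:,1]+.1)<.08)&(P[:,2]>.028)&(P[:,2]<.09)
for z in np.arange(.028,.09,.008):
    Q=P[m&(abs(P[:,2]-z)<.004)]; print("col z%.3f"%z,len(Q),np.percentile(Q[:,1],[5,50,95]).round(3) if len(Q) else '')
im,d,c,T=cap("wrist"); save("w2",im)
E
```

```text
(0.48, -0.127, 0.005) crop px 460.21402504329444 287.6843774603575
(0.48, -0.127, 0.024) crop px 461.69128531780575 266.3598855787866
(0.48, -0.03, 0.071) crop px 441.02648250248717 299.202896095631
(0.48, -0.12, 0.071) crop px 463.7844084899125 217.9730704556431
(0.48, -0.112, 0.013) crop px 457.2886290804813 291.8217047819121
0.445 24 [0.04  0.061] [-0.002  0.02 ]
0.46 89 [0.026 0.064] [0.004 0.027]
0.475 102 [-0.007  0.051] [0.011 0.027]
0.49 86 [-0.03  0.02] [0.015 0.027]
0.505 35 [-0.029 -0.004] [0.01  0.027]
col z0.028 8 [-0.116 -0.112 -0.11 ]
col z0.036 8 [-0.112 -0.11  -0.107]
col z0.044 0 
col z0.052 0 
col z0.060 0 
col z0.068 0 
col z0.076 0 
col z0.084 0
```

View pics/w2.png

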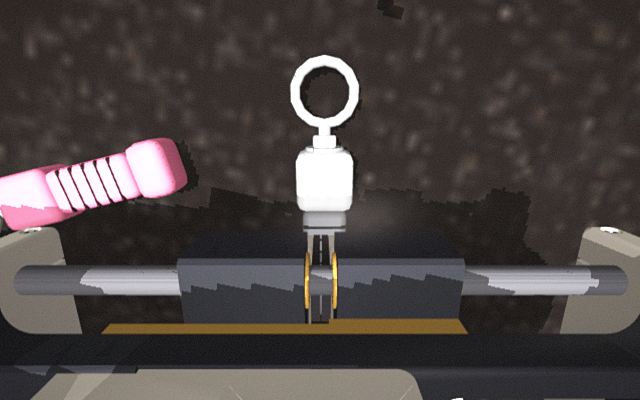

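```bash
python3 - <<'E'
from h import *
im,d,c,T=cap("side")
for u in (342,349,356):
    for v in range(176,208,2):
        m=np.zeros_like(d,bool); m[v,u]=1; P,_,_=pts(d,c,T,m); print(u,v,P.round(3).tolist(),im[v,u])
print(get_state())
E
```

```text
342 176 [[0.485, -0.065, 0.137]] [40 41 43]
342 178 [[0.483, -0.054, 0.139]] [46 48 51]
342 180 [[0.482, -0.051, 0.135]] [50 45 49]
342 182 [[0.481, -0.041, 0.136]] [44 44 42]
342 184 [[0.479, -0.035, 0.134]] [66 66 69]
342 186 [[0.478, -0.029, 0.132]] [24 23 25]
342 188 [[0.478, -0.03, 0.126]] [93 92 91]
342 190 [[0.478, -0.031, 0.119]] [123 123 116]
342 192 [[0.479, -0.039, 0.106]] [123 123 115]
342 194 [[0.478, -0.035, 0.103]] [125 125 117]
342 196 [[0.478, -0.04, 0.093]] [118 116 109]
342 198 [[0.487, -0.108, 0.033]] [96 93 91]
342 200 [[0.488, -0.116, 0.019]] [83 82 84]
342 202 [[0.488, -0.12, 0.009]] [75 77 78]
342 204 [[0.486, -0.112, 0.008]] [77 82 82]
342 206 [[0.487, -0.117, -0.003]] [31 31 23]
349 176 [[0.468, -0.07, 0.136]] [41 43 44]
349 178 [[0.466, -0.061, 0.137]] [47 42 49]
349 180 [[0.465, -0.052, 0.137]] [45 51 48]
349 182 [[0.464, -0.045, 0.136]] [38 38 42]
349 184 [[0.462, -0.038, 0.135]] [51 47 55]
349 186 [[0.461, -0.027, 0.137]] [34 35 41]
349 188 [[0.461, -0.032, 0.127]] [94 92 91]
349 190 [[0.461, -0.036, 0.118]] [126 126 120]
349 192 [[0.461, -0.043, 0.106]]
[... 1037 characters left out ...]
 29 28]
{'time_s': 4.9, 'joints': array([ 7.93188205e+00,  1.69863882e+01, -3.54706109e+01,  4.17666703e-06,
       -3.75475654e+01,  9.42394933e+01]), 'qd': array([ 0.09679415, -0.08326494, -0.03684898, -0.00712565, -0.04848175,
        0.03291187]), 'joint_torque': array([-3.22172484e-03, -4.31329143e+01,  1.90665919e+01,  4.45753232e+00,
        7.49418559e-02,  1.00854894e-05]), 'tcp_pos': array([ 0.4803036 , -0.12673266,  0.00472703]), 'eef_rot': array([-1.79999665e+02,  4.55221154e-03,  1.21713787e+01]), 'contact_force': array([ 0.36206271, -0.12268838,  0.24157258]), 'moment': array([-0.02214811, -0.05547369,  0.06098445]), 'gripper_force': 0.0, 'gripper_width': 0.0003367990776898612}
```

The body's underside measures z ≈ 0.09, where 0.071 was expected. That would mean the fingertips are about 20 mm higher than stated and closed above the handle. I'll open them and measure the near fingertip directly.

```bash
python3 -m handwheel '[[0.3,0,0,0,0],[0.3,0,0,0,0],[0.3,0,0,0,0],[0.3,0,0,0,0]]' 40
python3 - <<'E'
from h import *
im,d,c,T=cap("side"); cv2.imwrite("pics/s3.png",cv2.resize(im[170:230,300:380,::-1],(800,600),interpolation=cv2.INTER_CUBIC))
for v in range(192,216):
    m=np.zeros_like(d,bool); m[v,343:347]=1; P,_,_=pts(d,c,T,m); print(v,np.median(P,0).round(3))
E
```

```text
time_s: 5.4
tcp_pos: [0.4803, -0.1267, 0.0048]
eef_rot: [180.0, 0.0, 12.2]
contact_force: [-0.3, 0.4, -0.4]
gripper_width: 0.0351
gripper_force: 0.0
192 [ 0.472 -0.037  0.109]
193 [ 0.472 -0.039  0.104]
194 [ 0.472 -0.039  0.1  ]
195 [ 0.472 -0.038  0.098]
196 [ 0.472 -0.038  0.095]
197 [ 0.478 -0.094  0.048]
198 [ 0.478 -0.094  0.045]
199 [ 0.478 -0.095  0.041]
200 [ 0.478 -0.094  0.038]
201 [ 0.478 -0.093  0.035]
202 [ 0.478 -0.095  0.031]
203 [ 0.48  -0.118  0.008]
204 [ 0.479 -0.114  0.008]
205 [ 0.48 -0.12 -0.  ]
206 [ 0.479 -0.119 -0.003]
207 [ 0.479 -0.114 -0.002]
208 [ 0.478 -0.106  0.001]
209 [ 0.477 -0.102  0.   ]
210 [ 0.478 -0.098  0.001]
211 [ 0.476 -0.093  0.   ]
212 [ 0.475 -0.088  0.   ]
213 [ 0.474 -0.086 -0.001]
214 [ 0.474 -0.082 -0.002]
215 [ 0.473 -0.079 -0.002]
```

View pics/s3.png

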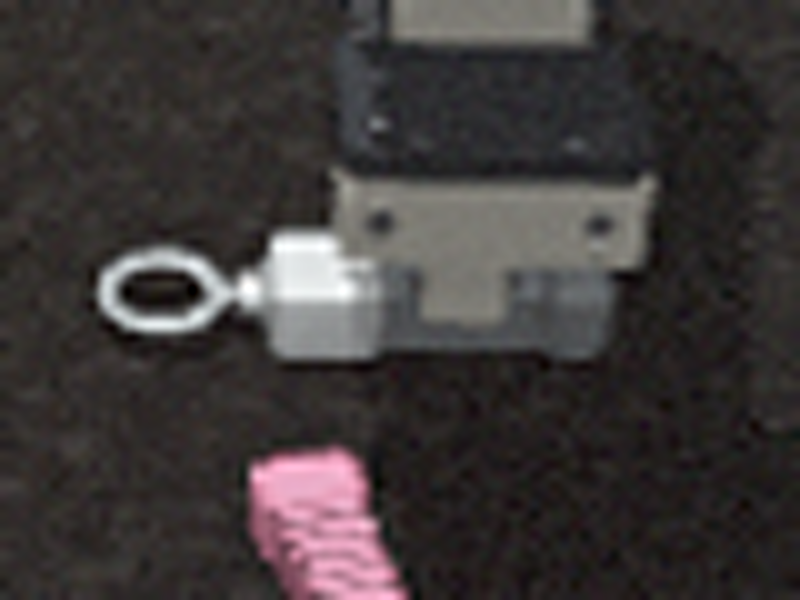

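The near fingertip ends at z ≈ 0.029, although the TCP reads 0.005. The real tips are therefore about 24 mm above the reported TCP. I'll open wide and lower gently, watching the force.

```bash
python3 -m handwheel '[[0.1,0,0,0,0],[0.1,0,0,0,0],[0.1,0,0,-0.5,0],[0.1,0,0,-1,0],[0.1,0,0,-1.5,0],[0.1,0,0,-1.5,0]]' 40; python3 -m handwheel '[[0.1,0,0,-0.3,0],[0.1,0,0,-0.5,0],[0.1,0,0,-0.5,0]]' 40
```

```text
time_s: 6.2
tcp_pos: [0.4799, -0.1268, -0.0108]
eef_rot: [-180.0, 0.1, 12.2]
contact_force: [0.0, 0.3, -0.2]
gripper_width: 0.079
gripper_force: 0.0
time_s: 6.58
tcp_pos: [0.4802, -0.1267, -0.0154]
eef_rot: [-180.0, 0.0, 12.2]
contact_force: [0.7, 0.3, -0.9]
gripper_width: 0.0789
gripper_force: 0.0
```

```bash
python3 - <<'E'
from h import *
im,d,c,T=cap("side")
P,u,v=pts(d,c,T,np.ones_like(d,bool)); m=(abs(P[:,0]-.48)<.008)&(P[:,1]>-.095)&(P[:,1]<-.04)&(P[:,2]>.004)&(P[:,2]<.05)
o=np.argsort(v[m]); print(np.c_[P[m][o],v[m][o]][-14:].round(3)); print(get_state()["contact_force"])
E
```

```text
[[ 4.80e-01 -6.80e-02  2.60e-02  2.09e+02]
 [ 4.78e-01 -7.50e-02  2.10e-02  2.09e+02]
 [ 4.75e-01 -7.10e-02  2.50e-02  2.09e+02]
 [ 4.72e-01 -7.20e-02  2.50e-02  2.09e+02]
 [ 4.80e-01 -6.90e-02  2.20e-02  2.10e+02]
 [ 4.77e-01 -7.00e-02  2.20e-02  2.10e+02]
 [ 4.75e-01 -7.20e-02  2.10e-02  2.10e+02]
 [ 4.72e-01 -7.60e-02  1.80e-02  2.10e+02]
 [ 4.80e-01 -7.10e-02  1.70e-02  2.11e+02]
 [ 4.77e-01 -6.80e-02  2.00e-02  2.11e+02]
 [ 4.74e-01 -6.90e-02  2.00e-02  2.11e+02]
 [ 4.79e-01 -7.00e-02  1.40e-02  2.12e+02]
 [ 4.77e-01 -7.60e-02  1.00e-02  2.12e+02]
 [ 4.75e-01 -7.50e-02  1.20e-02  2.12e+02]]
[-0.89607583 -0.10766073  0.25668189]
```

```bash
python3 -m handwheel '[[0.1,0,0,-0.3,0],[0.1,0,0,-0.5,0],[1,0,0,-0.5,0],[1,0,0,-0.5,0],[1,0,0,-0.5,0],[1,0,0,-0.5,0],[1,0,0,-0.5,0],[1,0,0,-0.5,0]]' 50
```

```text
time_s: 7.62
tcp_pos: [0.4804, -0.1268, -0.0202]
eef_rot: [180.0, -0.0, 12.2]
contact_force: [1.0, -1.5, -0.0]
gripper_width: 0.0246
gripper_force: 0.3
```

```bash
python3 -m handwheel '[[1,0,0,0,0],[1,0,0,2,0],[1,0,0,6,0],[1,0,0,10,-2],[1,0.5,1,14,-5],[1,1,2,17,-9],[1,2,3.1,17.5,-13],[1,2,3.1,17.5,-13]]' 50;python3 -m handwheel '[[1,0,0,0,0],[1,0,0,0,0]]'
cat > m.py <<'E'
from h import *
s=get_state(); print(s["tcp_pos"],s["eef_rot"][2],s["gripper_width"],s["contact_force"])
for n in("side","top","wrist"):
    im,d,c,T=cap(n); save("m_%s_%.0f"%(n,s["time_s"]*10),im)
    P,u,v=pts(d,c,T,np.ones_like(d,bool)); M=np.linalg.inv(T)
    for q in ("eye","hook"):
        for o in finder.cut_out(n,q)[:3]:
            w=pts(d,c,T,o["region"])[0]
            if len(w): print(n,q,round(o["p"],2),o["pixel"],len(w),np.median(w,0).round(4),np.percentile(w,3,axis=0).round(3),np.percentile(w,97,axis=0).round(3))
E
python3 m.py
```

```text
time_s: 8.62
tcp_pos: [0.5007, -0.0951, 0.155]
eef_rot: [-180.0, -0.0, -0.8]
contact_force: [-0.7, 0.5, -2.7]
gripper_width: 0.0237
gripper_force: 50.0
time_s: 8.88
tcp_pos: [0.4995, -0.0961, 0.154]
eef_rot: [180.0, 0.1, -0.8]
contact_force: [-0.6, 0.5, -1.7]
gripper_width: 0.0235
gripper_force: 50.0
[ 0.4994994  -0.09609602  0.15404891] -0.8147180179971607 0.023532125020082804 [-0.58003129  0.50379498 -1.68979994]
side eye 0.46 [309.4, 151.4] 51 [ 0.576  -0.0928  0.1884] [ 0.559 -0.109  0.185] [ 0.596 -0.079  0.191]
side hook 0.5 [294.0, 162.6] 77 [ 0.6283 -0.0965  0.1353] [ 0.616 -0.102  0.128] [ 0.659 -0.091  0.162]
wrist eye 0.95 [327.0, 120.8] 3007 [ 0.5783 -0.0964  0.1891] [ 0.556 -0.112  0.187] [ 0.598 -0.081  0.193]
wrist eye 0.67 [160.3, 219.0] 254 [0.4614 0.0743 0.0146] [0.446 0.053 0.012] [0.47  0.089 0.018]
wrist hook 0.61 [324.5, 17.1] 445 [ 0.6166 -0.0986  0.1552] [ 0.614 -0.105 -0.   ] [ 0.658 -0.096  0.165]
```

```bash
cat > e.py <<'E'
from h import *
s=get_state(); im,d,c,T=cap("wrist")
o=max((o for o in finder.cut_out("wrist","eye")),key=lambda o:o["region"].sum()); g=o["region"].astype(np.uint8)
z=np.median(d[o["region"]&(d>0)])
cs,h=cv2.findContours(g,cv2.RETR_CCOMP,cv2.CHAIN_APPROX_NONE)
for k,cc in enumerate(cs):
    if h[0][k][3]>=0 and len(cc)>20:
        (u,v),rad=cv2.minEnclosingCircle(cc); p=np.array([(u-c["cx"])/c["fx"]*z,(v-c["cy"])/c["fy"]*z,z])@T[:3,:3].T+T[:3,3]; print("eye hole",u,v,"dia mm",2000*rad*z/c["fx"],p.round(4),"rel tcp",(p-s["tcp_pos"]).round(4))
P,u,v=pts(d,c,T,np.ones_like(d,bool)); m=(abs(P[:,0]-.617)<.02)&(abs(P[:,1]+.098)<.02)&(P[:,2]>.145)&(P[:,2]<.172); Q=P[m]
print("prong",len(Q),Q.mean(0).round(4) if len(Q) else '',np.percentile(Q,[3,97],axis=0).round(4) if len(Q) else '', (u[m].mean(),v[m].mean()))
E
python3 e.py; ls pics
```

```text
eye hole 320.5 87.5 dia mm 27.684544 [ 0.5822 -0.0963  0.1879] rel tcp [ 0.0819 -0.0006  0.0332]
prong 281 [ 0.6163 -0.0986  0.1596] [[ 0.6141 -0.1017  0.1465]
 [ 0.6199 -0.0956  0.1649]] (np.float64(324.1494661921708), np.float64(18.366548042704625))
ab.png
m_side_89.png
m_top_89.png
m_wrist_89.png
s2.png
s3.png
side.png
top.png
w1.png
w2.png
```

View pics/m_wrist_89.png

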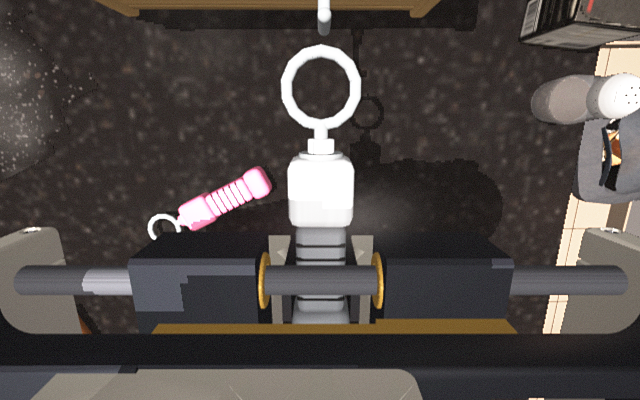

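The eye is at (320,88), with the prong straight ahead at (324,18). I'll move the eye over the prong and check again.

```bash
python3 -m handwheel '[[1,1,-0.1,0,0],[1,2,-0.2,0,0],[1,3,-0.2,0,0],[1,3.6,-0.2,0,0],[1,3.6,-0.2,0,0],[1,3.6,-0.2,0,0]]'; python3 e.py; python3 - <<'E'
from h import *
im,d,c,T=cap("side"); im2,_,_,_=cap("wrist")
a=cv2.resize(im[130:190,270:340,::-1],(400,343),interpolation=cv2.INTER_CUBIC); b=cv2.resize(im2[0:200,200:433,::-1],(400,343))
cv2.imwrite("pics/o1.png",np.hstack([a,b]))
E
```

```text
time_s: 10.18
tcp_pos: [0.536, -0.0978, 0.1546]
eef_rot: [180.0, 0.0, -0.8]
contact_force: [1.0, 0.4, -2.5]
gripper_width: 0.0239
gripper_force: 50.0
eye hole 320.0 88.0 dia mm 27.34157 [ 0.6177 -0.0981  0.1875] rel tcp [ 0.0817 -0.0003  0.0329]
prong 157 [ 0.6174 -0.0986  0.1627] [[ 0.6145 -0.1016  0.1561]
 [ 0.6204 -0.0958  0.1651]] (np.float64(321.18471337579615), np.float64(92.0828025477707))
```

View pics/o1.png

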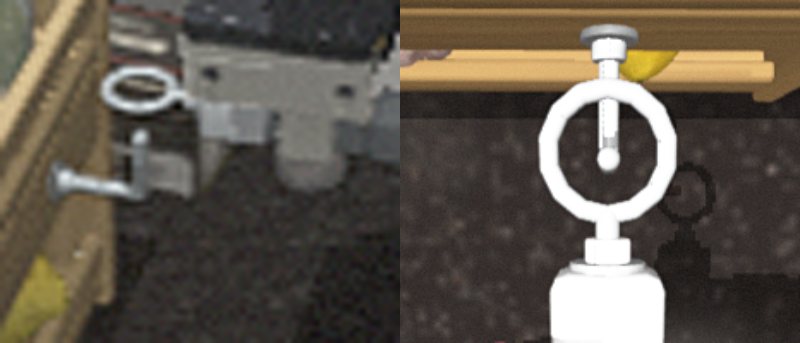

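The prong's tip shows inside the eye's hole, with its measured position at the hole's centre. I'll lower 4.1 cm.

```bash
python3 -m handwheel '[[1,0,0,-0.8,0],[1,0,0,-1.6,0],[1,0,0,-2.4,0],[1,0,0,-3.2,0],[1,0,0,-4,0],[1,0,0,-4.1,0],[1,0,0,-4.1,0],[1,0,0,-4.1,0]]'; python3 e.py
```

```text
time_s: 11.38
tcp_pos: [0.5366, -0.0977, 0.1141]
eef_rot: [-180.0, -0.0, -0.8]
contact_force: [0.6, -0.7, -1.5]
gripper_width: 0.0231
gripper_force: 50.0
eye hole 321.0973815917969 88.09081268310547 dia mm 27.581276 [ 0.6182 -0.0985  0.1475] rel tcp [ 0.0816 -0.0008  0.0334]
prong 3030 [ 0.6178 -0.0983  0.1497] [[ 0.5999 -0.1141  0.1466]
 [ 0.6339 -0.0824  0.1636]] (np.float64(320.65940594059407), np.float64(88.16402640264026))
```

```bash
python3 -m handwheel '[[1,-0.5,0,0,0],[1,-1,0,0,0],[1,-1.5,0,0,0],[1,-2,0,0,0],[1,-2.5,0,0,0],[1,-2.5,0,0,0],[1,-2.5,0,0,0],[1,-2.5,0,0,0]]'; cat > f.py <<'E'
from h import *
F=[]
for i in range(5):
    im,d,c,T=cap("wrist"); F.append(get_state()["contact_force"])
print("force",np.mean(F,0)); s=get_state(); print(s["tcp_pos"],s["eef_rot"],s["gripper_width"])
cv2.imwrite("pics/f%.0f.png"%(s["time_s"]*10),cv2.resize(im[0:240,240:400,::-1],(400,600),interpolation=cv2.INTER_CUBIC)); print("f%.0f"%(s["time_s"]*10))
E
python3 f.py
```

```text
time_s: 12.48
tcp_pos: [0.5119, -0.0977, 0.1139]
eef_rot: [-180.0, -0.0, -0.8]
contact_force: [4.7, -0.2, -2.2]
gripper_width: 0.0234
gripper_force: 50.0
force [ 4.77637466  0.48273714 -2.56191587]
[ 0.51167302 -0.09767726  0.11387681] [-1.79998825e+02 -3.01778129e-02 -8.20641971e-01] 0.023554943501571477
f127
```

```bash
python3 -m handwheel '[[1,-0.4,0,0,0],[1,-0.8,0,0,0],[1,-1.1,0,0,0],[1,-1.3,0,0,0],[1,-1.3,0,0,0],[1,-1.3,0,0,0]]'; python3 f.py; mv pics/f1*.png /tmp/; cp $(ls -t /tmp/f1*.png|head -1) pics/pull.png
```

```text
time_s: 13.48
tcp_pos: [0.5, -0.0975, 0.1143]
eef_rot: [-180.0, -0.2, -0.8]
contact_force: [8.5, 0.7, -3.9]
gripper_width: 0.0237
gripper_force: 50.0
force [ 8.80389415  0.15451181 -3.70601071]
[ 0.50003674 -0.09752056  0.11424584] [-1.79988968e+02 -1.67111173e-01 -8.04567032e-01] 0.02370439118311544
f137
```

View pics/pull.png

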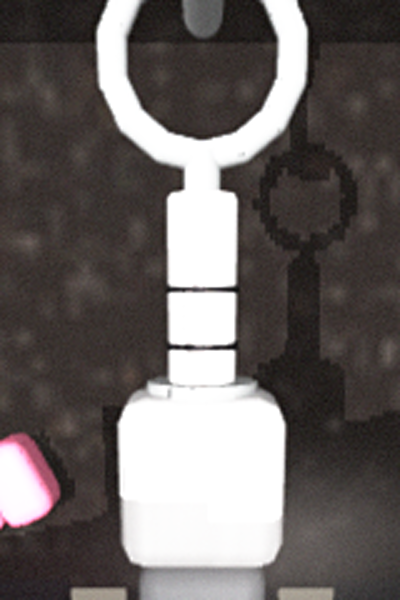

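Two thin bands are out at rows 289 and 347, and the mouth is at about row 383. That is roughly 26 mm of draw, which matches 8.8 N. About 3.8 mm remains.

```bash
python3 -m handwheel '[[1,-0.2,0,0,0],[1,-0.4,0.0,0,0],[1,-0.4,0,0,0],[1,-0.4,0,0,0]]'; python3 f.py; cp $(ls -t pics/f1*.png|head -1) pics/pull2.png
```

```text
time_s: 14.22
tcp_pos: [0.4964, -0.0975, 0.1144]
eef_rot: [-180.0, -0.2, -0.8]
contact_force: [10.4, 0.4, -4.6]
gripper_width: 0.0237
gripper_force: 50.0
force [10.19334726  0.58262863 -4.28363235]
[ 0.49643792 -0.0974639   0.11433838] [-179.98699958   -0.20510721   -0.79759589] 0.023472401659955584
f145
```

View pics/pull2.png

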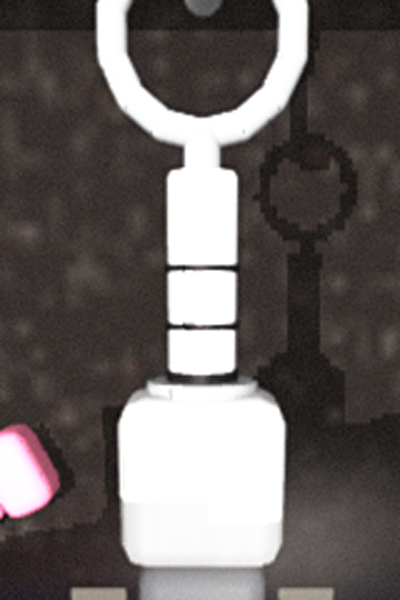

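The wide band now stands at the mouth (rows 374–384) and the force is 10.2 N. I'll hold for more than 3 s.

```bash
for i in 1 2 3; do python3 -m handwheel '[[1,0,0,0,0],[1,0,0,0,0],[1,0,0,0,0],[1,0,0,0,0],[1,0,0,0,0],[1,0,0,0,0],[1,0,0,0,0],[1,0,0,0,0]]'|egrep 'time|tcp|contact'; done;  python3 -m handwheel '[[1,0,0,0,0],[1,0,0,0,0],[1,0,0,0,0],[1,0,0,0,0]]'|egrep 'time|tcp|contact'; python3 f.py; cp $(ls -t pics/f1*.png|head -1) pics/a.png 
python3 - <<'E'
import cv2
a=cv2.imread("pics/pull2.png",0).astype(int);import glob,os
b=cv2.imread(max(glob.glob("pics/f1*.png"),key=os.path.getmtime),0).astype(int)
for x in(a,b): print([r for r in range(200,400) if x[r,190:215].mean()<150])
E
```

```text
time_s: 15.48
tcp_pos: [0.4964, -0.0975, 0.1144]
contact_force: [9.8, 0.2, -3.6]
time_s: 16.48
tcp_pos: [0.4964, -0.0975, 0.1143]
contact_force: [9.9, -0.8, -4.9]
time_s: 17.48
tcp_pos: [0.4965, -0.0975, 0.1144]
contact_force: [11.2, -0.6, -4.3]
time_s: 17.98
tcp_pos: [0.4964, -0.0975, 0.1143]
contact_force: [9.6, 0.4, -4.1]
force [ 9.99871851  0.6010718  -4.87421379]
[ 0.49646105 -0.09747161  0.11436001] [-179.98665348   -0.21046388   -0.79924947] 0.023800522168366242
f182
[266, 267, 268, 269, 325, 326, 327, 328, 329, 375, 376, 377, 378, 379, 380, 381, 382, 383, 384]
[266, 267, 268, 269, 325, 326, 327, 328, 329, 375, 376, 377, 378, 379, 380, 381, 382, 383, 384]
```

The bands haven't moved, and the hold lasted over 3.7 s at 10 N. I'm handing the job in.

```bash
python3 -c "
from plant import r; print(r.close_job())"
```

```text
the job is handed in; nothing more can be done
None
```

The hook held: the gauge is over the prong with the wide band at the sleeve's mouth, held at about 10 N for over 3.7 s and handed in still gripping and pulling; the arm never went near the mug, salt shaker or screwdriver.

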